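# Set the ribbon nozzle of a pastry filler to its mark

## Task

First move the jar that stands in the way of the filler's clear guard door onto the middle of the round white cake board, upright and let go, then swing the guard door wide open by its handle, until it stands about square to the front or further. Then turn the flat steel nozzle on its slanted outlet until the small lug at its foot points straight at the raised dark mark on the white ring around it, and leave the door open. Keep the jar upright and clear of the door, do not turn the ring, and leave the other things where they are.

Things in the scene. Friction and masses are not known exactly. Their poses are not given: they have to be found in the camera images.
- filler: fixed pastry filler: steel base 300 (x) x 240 (y) x 50 mm high; origin at the centre of its underside, front (guard door) at its -x. Clear guard side walls at y = +-105 mm, x = -135 to 35, top at z = 200 mm, open above. Motor housing x = 55 to 145, 110 mm high. Round outlet: face centre at (-35, 0, 95) mm, leaning 29 degrees (0.50 rad) from vertical towards -x
- nozzle_grip (a point): on the nozzle axis, mid-blade, 64 mm out from the outlet face. z = slanted axis outwards, x = where the lug points, y = across the blade (grip along y). Turns about z only. Blade 54 mm wide (x), 18 thick (y), 36 to 70 mm out from the outlet face; from 70 to 91 mm only x = -27 to 7 remains (corner on the lug side cut away). Round foot below, radius 26 mm
- nozzle_lug (a point): tip of the steel lug (12 mm wide, a radial finger) at the nozzle's foot: 50 mm from the nozzle axis, 12 mm out from the outlet face; turns with the nozzle. The nozzle is set when this point coincides with ring_mark
- ring_mark (a point): inner end of the raised dark steel mark (11 mm wide, 17 mm long) on the white plastic ring (140 mm across, 6 mm thick) round the nozzle's foot: 50 mm from the nozzle axis, 12 mm out from the outlet face. Its direction round the axis differs from start to start; the ring is stiff and must not be turned
- nozzle (a joint): angle of the nozzle about its outward axis (rad), growing anticlockwise seen from outside; stiff enough to stay (about 0.08 N m); turns freely past a full turn either way
- door (a joint): opening angle of the guard door (rad): 0 shut, up to 1.9; stays where it is left
- door_handle (a point): point on the vertical round handle bar (12 mm thick) of the guard door, 7 mm below the bar's free upper end, 185 mm above the table; the bar stands 38 mm in front of the door panel, 180 mm from the hinge, and its upper 50 mm are free of struts. Own -x = outward normal of the door, own +y = along the panel to the hinge
- door_hinge (a point): point on the door's vertical hinge axis (left side, +y of the filler's front), 185 mm above the table. The door panel is 207 mm wide, from 50 to 200 mm above the table; it swings towards the robot and to the filler's left, clockwise seen from above
- jar: loose closed glass jar with white lid, 60 mm across, 120 mm tall, standing in the door's swing; origin at the centre of its underside, z up
- board: fixed round white cake board on the table, 150 mm across, 12 mm thick; origin at the centre of its underside
- sanitiser: bystander: bottle 60 mm across, 200 mm tall; origin at the centre of its underside
- beaker: bystander: steel beaker 72 mm across, 100 mm tall; origin at the centre of its underside
- cone: bystander: steel cone nozzle standing on its 54 mm wide foot, 75 mm tall; origin at the centre of its underside
- spatula: bystander: spatula 200 mm long lying on the table along its x; origin at its middle on the table
There are look-alikes about, which are no part of the job. What is shaped like the jar but orange or yellow is not meant.

How it is judged:
On the way, in this order (a step that is already met when the one before it is completed fails the run):
1. the jar stands upright on the cake board, let go, the door not yet opened (horizontal distance between jar and board below 0.045 m and z of jar in the frame of board between 0.008 and 0.018 m and angle between jar's own z axis and vertical below 0.1 rad and linear speed of jar below 0.02 m/s and contact force between the fingers and jar below 0.2 N and value of joint door below 0.5 rad), for 0.2 s.
2. the guard door is swung open past 1.2 rad (69 degrees) (value of joint door above 1.2 rad), for 0.2 s.
3. the nozzle's lug points at the mark within 8.7 mm (10 degrees) (distance between nozzle_lug and ring_mark below 0.0087 m and value of joint door above 1.2 rad), for 0.2 s.
At the end, for the whole second after the job is handed in: The jar stands upright and still on the cake board, its centre within 45 mm of the board's; the guard door is open past 1.2 rad (69 degrees); the nozzle's lug tip is within 8.7 mm (10 degrees of turn) of the ring's mark and the nozzle is at rest (all of step 3 and horizontal distance between jar and board below 0.045 m and z of jar in the frame of board between 0.008 and 0.018 m and angle between jar's own z axis and vertical below 0.1 rad and linear speed of jar below 0.02 m/s and contact force between the fingers and jar below 0.2 N and velocity of joint nozzle between -0.05 and 0.05 rad/s); the robot touches nothing.
It fails at once if a bystander (bottle, beaker, cone or spatula) is shifted more than 30 mm (distance of any of sanitiser, beaker, cone, spatula from where it was at the start of the episode above 0.03 m).
It fails at once if the bottle, beaker or cone is tipped (angle between any of sanitiser, beaker, cone's own z axis and vertical above 0.5 rad).
It fails at once if the jar is tipped more than 30 degrees (angle between jar's own z axis and vertical above 0.52 rad).
It fails at once if the door strikes the jar (contact force between door and jar above 1 N).
It fails at once if the setting ring with the mark is turned (distance of ring_mark from where it was at the start of the episode above 0.005 m).
It also fails if it takes over 72 s, if anything falls off the work surface, if the arm or the gripper's body presses on something with over 40 N, if the wrist force passes 120 N, or if a joint passes its speed limit or range.

## Robot

A 6-joint arm with a two-finger parallel gripper is mounted at the origin on the work surface. World frame = base frame: x ahead of the robot, y to its left, z up, the work surface at z = 0. Lengths are in m, angles in rad, forces in N, time in s.
With the tool pointing down it reaches from about 0.25 to 0.775 m from the base axis. Payload 8.9 kg.
Tool frame: the origin (TCP) lies between the finger pads; the fingertips stand ahead of it and the grasp point (between the pads) is the TCP (ctrl.finger_overhang is the z of the fingertips in the tool frame, in m); z points along the fingers, y is the line along which they close (so a half turn about z gives the same grasp; the last joint's range is limited). The gripper opens to 85 mm and grips with 20 to 120 N. Pads are 22 mm wide; open, the fingers measure 114 mm over their backs; the gripper's body (76 mm by 85 mm) begins 54 mm behind the grasp point. The pads swing forward as they close: fully open they stand 13 mm farther back than shut.
Start: joints at [-1.327, 0.291, -0.153, 1.127, 0, 1.431], TCP at [0.196, -0.487, 0.25] pointing down, gripper open.
Joint ranges: [-2.52, 2.52], [-0.91, 1.74], [-1.3, 1.37], [-1.96, 2.02], [-1.52, 1.47], [-3.14, 3.14]. Speed limits (rad/s): [2.22, 2.22, 2.79, 3.14, 3.14, 3.14].

## Interface

Orientations are given as a 3x3 rotation matrix whose columns are the frame's x, y, z axes.
In Python, from workcell import ctrl, viewer gives the robot as it stands.
- The arm moves only by the tool jog_arm, never from a script. Its argument "plan" is a list of rows, each a list of 7 numbers: the shift along the tool's x, y, z in units of 200 mm (1.0 is 200 mm), then the turn, a rotation vector about the tool's x, y, z in units of 90 degrees (1.0 is 90 degrees), then the opening, from -1 (shut) to 1 (fully open). In form: [[tx, ty, tz, ax, ay, az, jaw], ...]. A call has 1 to 12 rows; each row is the pose to reach, as a shift and turn from the pose commanded when the call began, along the tool's axes at that moment; what a row does not reach only later rows make up. A row lasts 1/12 s, in which the tool goes at most 41.7 mm and 7.16 degrees, less where a joint would pass 70% of its speed; a pose out of reach is approached as far as the arm can. A call with a number of a shift or a turn outside -1 to 1 is refused whole. A call with a gripper value outside its range is refused whole. The fingers move at their own pace and stop on an object; the grip force is fixed at half the most. Time passes only in rows, so rows that repeat a pose let the fingers close. It gives the time, the measured TCP pose, the force, the opening and the grip force at its end, in the units of the state.
- ctrl.read_state(): the state, without advancing time (a new reading comes with each control period).
- viewer.capture(name): name is "scene" or "top"; returns a dict with "img" (480x640x3 uint8, blue, green, red), "camera_matrix" (3x3 intrinsics, pixels), "k1" (the pictures are not rectified: a ray, as slopes to the right and down, at radius r is drawn at 1 + k1 r^2 times it, then the intrinsics apply), "cam_to_world" (4x4, takes a point from camera to world coordinates). Camera axes: x right, y up, looking along -z (the intrinsics and any distortion apply to the point x, -y, -z); pixel columns grow to the right and rows downward; lengths in m; the calibration is good to about 2 mm. A picture is of the moment at which its call begins. There is no depth.
- ctrl.close_job(): hands the job in; it is judged then, once.
The state is a dict: "time_s": time; "joint_positions": joint angles; "dq": joint speeds; "tau": joint torques, N m; "ee_pos": TCP position; "eef_rot": TCP orientation; "force": force on the tool from outside, world axes, zero at the start; "ft_torque": the same for the moment, N m; "gripper_width": finger opening in m; "finger_force": force on a finger pad.
Only numpy, scipy, OpenCV 4.12 (cv2) and the standard library are available. Lean on these libraries where they do the work, as an engineer would, in place of code of your own. Each camera call takes 0.05 s, during which the arm holds its last target. There are 200 camera calls.

## Working session

There is one attempt and no reset: what is moved stays moved. The work goes in short steps, Python scripts to look and compute and a tool call to move; the robot and the scene stay as the last step left them, time stands still between calls to the robot, and variables do not carry over. Pictures are saved under pics/ and viewed, at most 10 in all, crops included, and the job is handed in when it is done.

Besides the shell and the picture viewer there is one more tool, called after ">>>" as a command line: name --pt "numbers of a row" for each row, then --argument value for the rest. jog_arm: Moves the arm, as the interface text tells. Shifts and turns lie within -1 to 1; 1 stands for 200 mm of shift or 90 degrees of turn. Its arguments: {"type":"object","properties":{"plan":{"type":"array"}},"required":["plan"]}

```bash
mkdir -p pics; ls
cat > h.py <<'E'
import numpy as np, cv2
from workcell import ctrl, viewer
def cap(n,f=None):
    c=viewer.capture(n)
    if f: cv2.imwrite('pics/'+f,c['img'])
    return c
def ray(c,u,v):
    K=c['camera_matrix'];k=c['k1'];a=np.array([(u-K[0,2])/K[0,0],(v-K[1,2])/K[1,1]]);s=a.copy()
    for _ in range(30): s=a/(1+k*(s@s))
    T=np.array(c['cam_to_world']);d=T[:3,:3]@np.array([s[0],-s[1],-1]);return T[:3,3],d
def atz(c,u,v,z):
    o,d=ray(c,u,v);return o+d*(z-o[2])/d[2]
def proj(c,p):
    T=np.array(c['cam_to_world']);K=c['camera_matrix'];q=(np.asarray(p)-T[:3,3])@T[:3,:3]
    s=np.array([q[0],-q[1]])/-q[2];s=s*(1+c['k1']*(s@s));return K[0,0]*s[0]+K[0,2],K[1,1]*s[1]+K[1,2]
E
python3 - <<'E'
from h import *
np.set_printoptions(precision=4,suppress=True)
for n in('top','scene'):
    c=cap(n,n+'0.png');print(n,c['camera_matrix'],c['k1'],c['cam_to_world'])
s=ctrl.read_state();print(s,ctrl.finger_overhang)
E
```

```text
pics
top [[473.463    0.     325.5462]
 [  0.     473.463  247.8898]
 [  0.       0.       1.    ]] -0.08128242476929748 [[ 0.0086  0.9971 -0.0751  0.4335]
 [-0.9995  0.0062 -0.0318  0.0701]
 [-0.0313  0.0753  0.9967  1.172 ]
 [ 0.      0.      0.      1.    ]]
scene [[454.4306   0.     325.3405]
 [  0.     454.4306 247.6294]
 [  0.       0.       1.    ]] -0.08294864707769402 [[-0.5835 -0.6035  0.5434  1.1586]
 [ 0.812  -0.4232  0.4019  0.5731]
 [-0.0126  0.6757  0.737   1.0027]
 [ 0.      0.      0.      1.    ]]
{'time_s': 0.1, 'joint_positions': array([-1.3273,  0.2912, -0.154 ,  1.1267,  0.    ,  1.4315]), 'dq': array([ 0.0001, -0.0002,  0.0003, -0.0004, -0.0002,  0.001 ]), 'tau': array([  0.0023, -53.7979,  33.1918,   0.0093,  -0.0001,  -0.    ]), 'ee_pos': array([ 0.196 , -0.4866,  0.2498]), 'eef_rot': array([[ 0.9276,  0.3735, -0.0002],
       [ 0.3735, -0.9276,  0.0011],
       [ 0.0002, -0.0011, -1.    ]]), 'force': array([-0.4546, -0.0143,  0.2012]), 'ft_torque': array([-0.0218,  0.0501, -0.0179]), 'finger_force': 0.0, 'gripper_width': 0.08542424496598504} 0.019
```

View pics/top0.png

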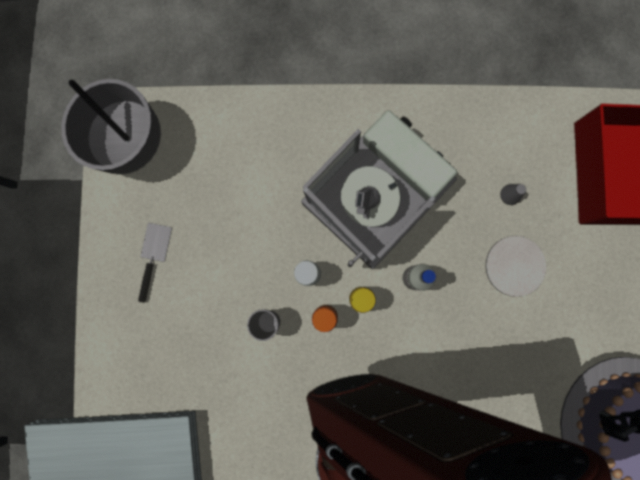

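View pics/scene0.png

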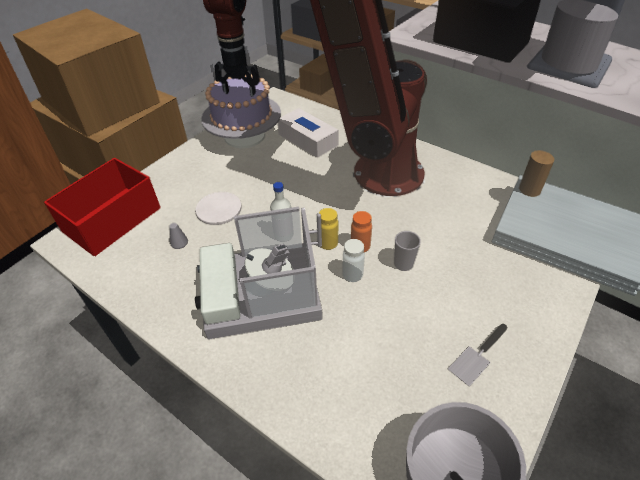

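Top view: the candidates for the jar are the white-lidded one (306,272), the yellow (363,300), the orange (324,319), and the beaker (264,324). I choose the white-lidded one, which is at (353,260) in the scene view. The board is at (516,266) and the filler is centred near (380,185). Next is a close crop to check this.

Run:
```python
from h import *
a=cv2.imread('pics/top0.png')[100:340,240:480];b=cv2.imread('pics/scene0.png')[190:340,190:380]
A=cv2.resize(a,None,fx=2.5,fy=2.5,interpolation=cv2.INTER_CUBIC)
cv2.imwrite('pics/c1.png',A)
B=cv2.resize(b,None,fx=4,fy=4,interpolation=cv2.INTER_CUBIC);cv2.imwrite('pics/c2.png',B)
```

```text
(no output)
```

View pics/c1.png

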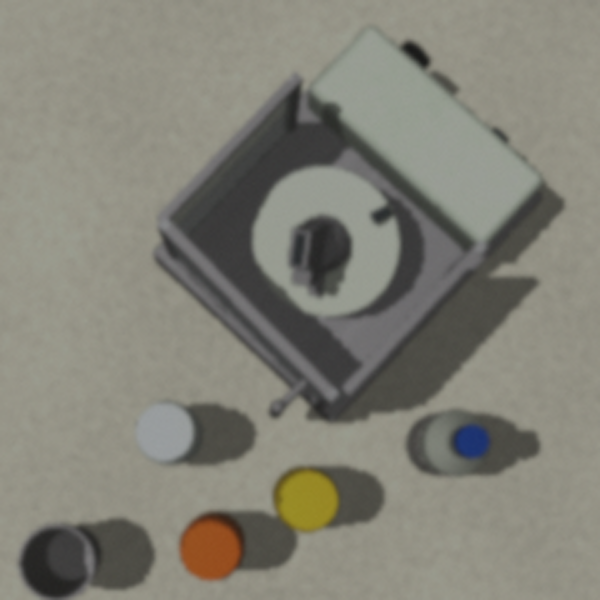

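View pics/c2.png

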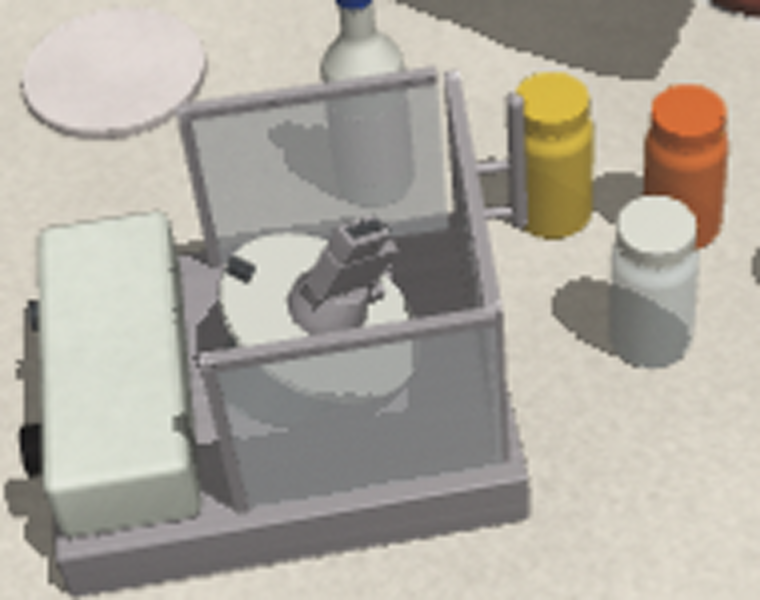

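The crops confirm the white-lidded jar (top px ≈ (306,272)). The handle is at about (350,263). The raised mark is at top px (393,186), and the lug seems to be near top px (369,215) and scene px (284,264). I'll fit the filler pose next.

```bash
cat > fit.py <<'E'
from h import *
from scipy.optimize import least_squares
np.set_printoptions(precision=4,suppress=True)
T=cap('top');S=cap('scene')
t=lambda u,v:(T,239.7+u/2.5,99.7+v/2.5)
s=lambda u,v:(S,189.6+u/4,189.6+v/4)
obs=[(t(161,219),(-135,105,200)),(t(297,78),(35,105,200)),(t(345,400),(-135,-105,200)),(t(478,250),(35,-105,200)),
(s(500,312),(-135,105,200)),(s(205,358),(35,105,200)),(s(450,76),(-135,-105,200)),(s(185,114),(35,-105,200)),
(s(527,520),(-150,120,0)),(s(75,593),(150,120,0)),(s(525,472),(-150,120,50)),(s(60,543),(150,120,50)),
(t(370,28),(145,120,110)),(t(540,183),(145,-120,110))]
def W(q,p):
    c,n=np.cos(q[2]),np.sin(q[2]);p=np.asarray(p)/1000.
    return np.array([q[0]+c*p[0]-n*p[1],q[1]+n*p[0]+c*p[1],p[2]])
def res(q): return np.concatenate([np.array(proj(o[0],W(q,p)))-o[1:] for o,p in obs])
def noz(ang,r,h):  # filler-frame mm; ang about outward axis from arbitrary ref ex
    a=.5;ez=np.array([-np.sin(a),0,np.cos(a)]);ex=np.array([np.cos(a),0,np.sin(a)]);ey=np.cross(ez,ex)
    return np.array([-35,0,95])+ez*h+r*(np.cos(ang)*ex+np.sin(ang)*ey)
E
python3 - <<'E'
from fit import *
r=least_squares(res,[.52,0.02,-.8],loss='soft_l1');q=r.x;print(q,res(q).reshape(-1,2))
np.save('q.npy',q)
print('hinge',W(q,(-141,105,185)))
def best(o,h,rr):
    A=np.radians(np.arange(0,360,1));d=[np.hypot(*(np.array(proj(o[0],W(q,noz(a,rr,h))))-o[1:])) for a in A];i=np.argmin(d);return i,d[i]
print('mark',best(t(382,214),13,58),best(s(240,268),13,58))
print('lug',best(t(322,285),12,45),best(s(378,297),12,45))
# axis, ring centre check
for h in(0,6,64): print(h,(np.array(proj(T,W(q,noz(0,0,h))))-(239.7,99.7))*2.5,(np.array(proj(S,W(q,noz(0,0,h))))-189.6)*4)
print('jar',atz(T,*t(165,432)[1:],.12),'from scene',atz(S,*s(655,225)[1:],.12))
print('board',atz(T,516,266,.012),atz(S,189.6+115/4,189.6+70/4,.012))
print('handle top',atz(T,*t(275,408)[1:],.192),atz(S,*s(515,97)[1:],.192),'pred',W(q,(-141-38,105-180,192)))
print('sanit',atz(T,*t(472,440)[1:],.2),'yellow',atz(T,*t(307,500)[1:],.12),'orange',atz(T,*t(212,548)[1:],.12),'beaker',atz(T,*t(58,562)[1:],.1),'cone',atz(T,516,193,.06))
E
```

```text
[ 0.6558 -0.019  -0.765 ] [[-1.5945  0.9843]
 [ 0.6019  0.2227]
 [-2.3875 -1.2701]
 [ 1.2443 -0.0491]
 [-0.31   -0.4337]
 [-0.3168 -0.9799]
 [-1.0827 -1.7861]
 [ 0.0807 -2.4771]
 [ 1.8863  0.1883]
 [-0.3529  0.2298]
 [ 2.07    1.2186]
 [-0.771   2.1132]
 [-1.8364 -4.8378]
 [ 6.5938  4.0747]]
hinge [0.6268 0.1544 0.185 ]
mark (np.int64(341), np.float64(3.7077408230942326)) (np.int64(346), np.float64(2.7042559270173814))
lug (np.int64(224), np.float64(4.4361825187182315)) (np.int64(207), np.float64(2.270167825624595))
0 [323.5714 245.4075] [325.9334 315.3717]
6 [321.7374 246.5998] [329.5138 309.5274]
64 [303.0161 258.7719] [365.3166 251.1209]
jar [0.4576 0.1474 0.12  ] from scene [0.4601 0.1488 0.12  ]
board [ 0.4792 -0.3608  0.012 ] [ 0.4828 -0.3566  0.012 ]
handle top [0.4765 0.0511 0.192 ] [0.4746 0.0467 0.192 ] pred [0.4747 0.0509 0.192 ]
sanit [ 0.451 -0.11   0.2  ] yellow [0.3985 0.021  0.12  ] orange [0.3554 0.1046 0.12  ] beaker [0.3396 0.2446 0.1   ] cone [ 0.6512 -0.3472  0.06  ]
```

```bash
cat > rel.py <<'E'
import sys
from h import *
from scipy.spatial.transform import Rotation as Ro
np.set_printoptions(precision=3,suppress=True)
def down(a):  # x axis at angle a, z down
    return np.array([[np.cos(a),np.sin(a),0],[np.sin(a),-np.cos(a),0],[0,0,-1.]])
def rel(p,R,P0=None,R0=None):
    st=ctrl.read_state();P0=st['ee_pos'] if P0 is None else P0;R0=st['eef_rot'] if R0 is None else R0
    return R0.T@(np.asarray(p)-P0)/.2, Ro.from_matrix(R0.T@R).as_rotvec()/(np.pi/2)
def pr(): 
    s=ctrl.read_state();print(s['time_s'],s['ee_pos'],s['joint_positions'],s['gripper_width'],s['force'],'\n',s['eef_rot'])
E
python3 - <<'E'
from rel import *
P=ctrl.read_state()['ee_pos'];R=down(.384)
for p,a in [((.33,-.3,.25),1.2),((.36,-.12,.25),2.0),((.42,.05,.25),2.77),((.459,.148,.25),2.77),((.459,.148,.082),2.77)]:
    print(*rel(p,down(a),P,R));P,R=np.array(p),down(a)
E
```

```text
[ 0.971 -0.615 -0.   ] [ 0.     0.    -0.519]
[ 0.893 -0.186  0.   ] [ 0.     0.    -0.509]
[0.648 0.627 0.   ] [ 0.    0.   -0.49]
[-0.004  0.527  0.   ] [0. 0. 0.]
[0.   0.   0.84] [0. 0. 0.]
```

>>> jog_arm --pt "0.2 -0.12 0 0 0 -0.08 1" --pt "0.4 -0.25 0 0 0 -0.16 1" --pt "0.6 -0.38 0 0 0 -0.24 1" --pt "0.8 -0.5 0 0 0 -0.32 1" --pt "0.97 -0.61 0 0 0 -0.4 1" --pt "0.97 -0.61 0 0 0 -0.48 1" --pt "0.97 -0.61 0 0 0 -0.52 1" --pt "0.97 -0.61 0 0 0 -0.52 1"

```text
time_s: 0.87
ee_pos: [0.3312, -0.3002, 0.2504]
eef_rot: [[0.357, 0.934, 0.0], [0.934, -0.357, -0.0], [-0.0, 0.0, -1.0]]
force: [-0.5, -0.5, 0.0]
gripper_width: 0.0856
finger_force: 0.0
```

>>> jog_arm --pt "0.2 -0.04 0 0 0 -0.08 1" --pt "0.4 -0.08 0 0 0 -0.16 1" --pt "0.6 -0.12 0 0 0 -0.24 1" --pt "0.8 -0.16 0 0 0 -0.32 1" --pt "0.89 -0.19 0 0 0 -0.4 1" --pt "0.89 -0.19 0 0 0 -0.48 1" --pt "0.89 -0.19 0 0 0 -0.51 1" --pt "0.89 -0.19 0 0 0 -0.51 1"

```text
time_s: 1.53
ee_pos: [0.3597, -0.1219, 0.2504]
eef_rot: [[-0.417, 0.909, 0.0], [0.909, 0.417, -0.0], [-0.0, -0.0, -1.0]]
force: [0.2, -0.6, -0.5]
gripper_width: 0.0857
finger_force: 0.0
```

>>> jog_arm --pt "0.15 0.14 0 0 0 -0.08 1" --pt "0.3 0.28 0 0 0 -0.16 1" --pt "0.45 0.42 0 0 0 -0.24 1" --pt "0.6 0.58 0 0 0 -0.32 1" --pt "0.65 0.63 0 0 0 -0.4 1" --pt "0.65 0.63 0 0 0 -0.48 1" --pt "0.65 0.63 0 0 0 -0.49 1" --pt "0.65 0.63 0 0 0 -0.49 1"

```text
time_s: 2.2
ee_pos: [0.42, 0.0485, 0.2501]
eef_rot: [[-0.93, 0.368, -0.001], [0.368, 0.93, -0.0], [0.0, -0.0, -1.0]]
force: [0.2, -0.2, 0.4]
gripper_width: 0.0853
finger_force: 0.0
```

Run:
```python
from rel import *
pr();print(*rel((.459,.148,.25),down(2.77)))
```

```text
2.2 [0.42  0.048 0.25 ] [-0.058  0.097 -0.399  1.075 -0.     0.318] 0.08534622916540091 [ 0.248 -0.225  0.418] 
 [[-0.93   0.368 -0.001]
 [ 0.368  0.93  -0.   ]
 [ 0.    -0.    -1.   ]]
[0.002 0.535 0.   ] [-0.    -0.    -0.003]
```

>>> jog_arm --pt "0 0.18 0 0 0 0 1" --pt "0 0.36 0 0 0 0 1" --pt "0 0.53 0 0 0 0 1" --pt "0 0.53 0 0 0 0 1" --pt "0 0.53 0 0 0 0 1"

```text
time_s: 2.62
ee_pos: [0.4588, 0.1478, 0.25]
eef_rot: [[-0.93, 0.367, -0.0], [0.367, 0.93, -0.0], [0.0, -0.0, -1.0]]
force: [0.4, -1.2, 0.3]
gripper_width: 0.0853
finger_force: 0.0
```

>>> jog_arm --pt "0 0 0.15 0 0 0 1" --pt "0 0 0.3 0 0 0 1" --pt "0 0 0.45 0 0 0 1" --pt "0 0 0.6 0 0 0 1" --pt "0 0 0.72 0 0 0 1" --pt "0 0 0.8 0 0 0 1" --pt "0 0 0.84 0 0 0 1" --pt "0 0 0.84 0 0 0 1" --pt "0 0 0.84 0 0 0 1"

```text
time_s: 3.37
ee_pos: [0.4586, 0.1469, 0.0828]
eef_rot: [[-0.931, 0.366, 0.0], [0.366, 0.931, -0.0], [-0.0, -0.0, -1.0]]
force: [0.3, -0.1, -0.0]
gripper_width: 0.0858
finger_force: 0.0
```

Run:
```python
from rel import *
pr();cap('scene','s1.png');cap('top','t1.png')
a=cv2.imread('pics/s1.png')[150:300,280:480];b=cv2.imread('pics/t1.png')[200:350,220:420]
cv2.imwrite('pics/c3.png',cv2.resize(np.hstack([a,b]),None,fx=2,fy=2,interpolation=cv2.INTER_CUBIC))
```

```text
3.3667 [0.459 0.147 0.083] [ 0.158  0.38  -0.518  0.673 -0.     0.532] 0.08577567999200172 [ 0.349 -0.077 -0.009] 
 [[-0.931  0.366  0.   ]
 [ 0.366  0.931 -0.   ]
 [-0.    -0.    -1.   ]]
```

View pics/c3.png

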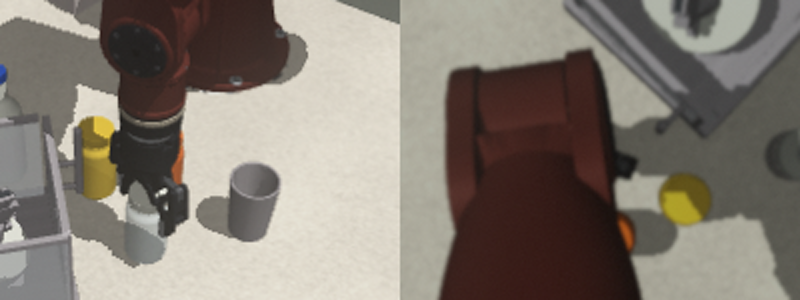

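The crop shows the white jar (scene px about (352,258)) between the fingers, with nothing touched. Now I close on it and lift.

>>> jog_arm --pt "0 0 0 0 0 0 -0.2" --pt "0 0 0 0 0 0 -0.2" --pt "0 0 0 0 0 0 -0.2" --pt "0 0 0 0 0 0 -0.2" --pt "0 0 0 0 0 0 -0.2" --pt "0 0 0 0 0 0 -0.2" --pt "0 0 0 0 0 0 -0.2"

```text
time_s: 4.05
ee_pos: [0.4593, 0.1479, 0.0836]
eef_rot: [[-0.932, 0.363, 0.002], [0.363, 0.932, 0.0], [-0.002, 0.001, -1.0]]
force: [-1.4, 0.4, 12.6]
gripper_width: 0.058
finger_force: 61.7
```

>>> jog_arm --pt "0 0 -0.1 0 0 0 -0.2" --pt "0 0 -0.25 0 0 0 -0.2" --pt "0 0 -0.4 0 0 0 -0.2" --pt "0 0 -0.55 0 0 0 -0.2" --pt "0 0 -0.7 0 0 0 -0.2" --pt "0 0 -0.8 0 0 0 -0.2" --pt "0 0 -0.9 0 0 0 -0.2" --pt "0 0 -0.9 0 0 0 -0.2"

```text
time_s: 4.72
ee_pos: [0.46, 0.1481, 0.266]
eef_rot: [[-0.932, 0.363, 0.006], [0.363, 0.932, 0.001], [-0.005, 0.003, -1.0]]
force: [0.1, -0.1, -3.3]
gripper_width: 0.0578
finger_force: 67.2
```

Run:
```python
from rel import *
pr();s=ctrl.read_state();P=s['ee_pos'];R=s['eef_rot'];print(s['finger_force'])
for p,a in [((.40,.0,.262),2.3),((.37,-.14,.262),1.9),((.40,-.28,.262),1.6),((.481,-.359,.262),1.6)]:
    print(*rel(p,down(a),P,R));P,R=np.array(p),down(a)
```

```text
4.7167 [0.46  0.148 0.266] [ 0.16   0.198 -0.235  1.132 -0.     0.531] 0.05781025452683372 [ 0.133 -0.083 -3.316] 
 [[-0.932  0.363  0.006]
 [ 0.363  0.932  0.001]
 [-0.005  0.003 -1.   ]]
67.2028634045273
[ 0.011 -0.799  0.017] [0.003 0.003 0.3  ]
[-0.422 -0.578  0.   ] [0.    0.    0.255]
[-0.711 -0.084  0.   ] [0.    0.    0.191]
[-0.407  0.393  0.   ] [0. 0. 0.]
```

>>> jog_arm --pt "0 0 -0.15 0 0 0 -0.2" --pt "0 0 -0.3 0 0 0 -0.2" --pt "0 -0.1 -0.45 0 0 0.05 -0.2" --pt "0.01 -0.25 -0.45 0 0 0.11 -0.2" --pt "0.01 -0.4 -0.45 0 0 0.17 -0.2" --pt "0.01 -0.55 -0.45 0 0 0.23 -0.2" --pt "0.01 -0.7 -0.45 0 0 0.3 -0.2" --pt "0.01 -0.8 -0.45 0 0 0.3 -0.2" --pt "0.01 -0.8 -0.45 0 0 0.3 -0.2"

```text
time_s: 5.47
ee_pos: [0.397, -0.003, 0.3513]
eef_rot: [[-0.663, 0.748, -0.002], [0.748, 0.663, -0.001], [0.0, -0.002, -1.0]]
force: [0.5, -0.9, -2.7]
gripper_width: 0.0581
finger_force: 67.1
```

>>> jog_arm --pt "-0.1 -0.14 0 0 0 0.06 -0.2" --pt "-0.2 -0.28 0 0 0 0.12 -0.2" --pt "-0.31 -0.43 0 0 0 0.18 -0.2" --pt "-0.42 -0.58 0 0 0 0.24 -0.2" --pt "-0.42 -0.58 0 0 0 0.25 -0.2" --pt "-0.42 -0.58 0 0 0 0.25 -0.2"

```text
time_s: 5.97
ee_pos: [0.3674, -0.1418, 0.3512]
eef_rot: [[-0.325, 0.946, -0.001], [0.946, 0.325, 0.001], [0.001, -0.001, -1.0]]
force: [0.3, 0.4, -3.8]
gripper_width: 0.0575
finger_force: 67.2
```

>>> jog_arm --pt "-0.18 -0.02 0 0 0 0.05 -0.2" --pt "-0.36 -0.04 0 0 0 0.1 -0.2" --pt "-0.54 -0.06 0 0 0 0.15 -0.2" --pt "-0.71 -0.08 0 0 0 0.19 -0.2" --pt "-0.71 -0.08 0 0 0 0.19 -0.2" --pt "-0.71 -0.08 0 0 0 0.19 -0.2"

```text
time_s: 6.47
ee_pos: [0.4002, -0.2798, 0.3509]
eef_rot: [[-0.038, 0.999, -0.001], [0.999, 0.038, 0.002], [0.002, -0.001, -1.0]]
force: [0.1, 1.0, -3.3]
gripper_width: 0.0579
finger_force: 67.2
```

Run:
```python
from rel import *
pr();print(*rel((.481,-.359,.35),down(1.6)))
c=cap('top')
# refine the board centre by fitting its bright disc
h=c['img'][230:300,470:560].astype(int);
m=(cv2.cvtColor(c['img'],cv2.COLOR_BGR2LAB)[...,2].astype(int)<131).astype(np.uint8)
print(m[266,470:560]);
```

```text
6.4667 [ 0.4   -0.28   0.351] [-0.76   0.186 -0.028  1.359  0.     0.772] 0.057892974171469415 [ 0.137  1.043 -3.326] 
 [[-0.038  0.999 -0.001]
 [ 0.999  0.038  0.002]
 [ 0.002 -0.001 -1.   ]]
[-0.411  0.388  0.003] [-0.001 -0.001  0.006]
[0 0 0 0 0 0 0 0 0 0 0 0 0 0 0 0 1 0 0 0 0 0 0 0 0 0 0 0 0 0 0 0 0 1 0 0 0
 1 1 1 0 1 1 1 1 1 1 0 1 1 0 1 1 0 1 0 0 0 0 0 0 1 0 1 0 0 0 0 1 0 0 0 0 0
 1 0 0 0 0 0 0 1 1 1 1 1 1 1 1 1]
```

>>> jog_arm --pt "-0.14 0.13 0 0 0 0 -0.2" --pt "-0.28 0.26 0 0 0 0 -0.2" --pt "-0.41 0.39 0.1 0 0 0 -0.2" --pt "-0.41 0.39 0.25 0 0 0 -0.2" --pt "-0.41 0.39 0.4 0 0 0 -0.2" --pt "-0.41 0.39 0.55 0 0 0 -0.2" --pt "-0.41 0.39 0.7 0 0 0 -0.2" --pt "-0.41 0.39 0.85 0 0 0 -0.2" --pt "-0.41 0.39 1 0 0 0 -0.2" --pt "-0.41 0.39 1 0 0 0 -0.2"

```text
time_s: 7.35
ee_pos: [0.4784, -0.3542, 0.1469]
eef_rot: [[-0.04, 0.999, -0.007], [0.999, 0.04, 0.007], [0.007, -0.006, -1.0]]
force: [-1.6, 1.7, -4.2]
gripper_width: 0.0582
finger_force: 67.1
```

>>> jog_arm --pt "0 0 0.08 0 0 0 -0.2" --pt "0 0 0.14 0 0 0 -0.2" --pt "0 0 0.2 0 0 0 -0.2" --pt "0 0 0.24 0 0 0 -0.2" --pt "0 0 0.26 0 0 0 -0.2" --pt "0 0 0.265 0 0 0 -0.2" --pt "0 0 0.27 0 0 0 -0.2" --pt "0 0 0.27 0 0 0 -0.2"

```text
time_s: 8.02
ee_pos: [0.481, -0.359, 0.099]
eef_rot: [[-0.038, 0.999, 0.001], [0.999, 0.038, -0.001], [-0.001, 0.001, -1.0]]
force: [-0.7, 0.5, -3.8]
gripper_width: 0.058
finger_force: 67.2
```

>>> jog_arm --pt "0 0 0.008 0 0 0 -0.2" --pt "0 0 0.014 0 0 0 -0.2" --pt "0 0 0.018 0 0 0 -0.2" --pt "0 0 0.018 0 0 0 -0.2" --pt "0 0 0.018 0 0 0 -0.2"

```text
time_s: 8.43
ee_pos: [0.4809, -0.3594, 0.0958]
eef_rot: [[-0.037, 0.999, 0.001], [0.999, 0.037, -0.001], [-0.001, 0.001, -1.0]]
force: [-1.4, 1.5, 5.0]
gripper_width: 0.058
finger_force: 68.1
```

>>> jog_arm --pt "0 0 0 0 0 0 1" --pt "0 0 0 0 0 0 1" --pt "0 0 0 0 0 0 1" --pt "0 0 0 0 0 0 1" --pt "0 0 0 0 0 0 1" --pt "0 0 0 0 0 0 1" --pt "0 0 0 0 0 0 1" --pt "0 0 0 0 0 0 1" --pt "0 0 -0.05 0 0 0 1"

```text
time_s: 9.18
ee_pos: [0.4797, -0.3581, 0.1034]
eef_rot: [[-0.037, 0.999, -0.002], [0.999, 0.037, 0.002], [0.002, -0.002, -1.0]]
force: [-0.1, -0.3, -1.1]
gripper_width: 0.0852
finger_force: 0.0
```

>>> jog_arm --pt "0 0 -0.1 0 0 0 1" --pt "0 0 -0.25 0 0 0 1" --pt "0 0 -0.4 0 0 0 1" --pt "0 0 -0.6 0 0 0 1" --pt "0 0 -0.8 0 0 0 1" --pt "0 0 -1 0 0 0 1" --pt "0 0 -1 0 0 0 1" --pt "0 0 -1 0 0 0 1"

```text
time_s: 9.85
ee_pos: [0.4814, -0.3597, 0.3082]
eef_rot: [[-0.037, 0.999, 0.004], [0.999, 0.037, -0.004], [-0.004, 0.004, -1.0]]
force: [-0.3, -0.5, -1.7]
gripper_width: 0.0856
finger_force: 0.0
```

Run:
```python
from rel import *
pr();cap('scene','s2.png');cap('top','t2.png')
```

```text
9.85 [ 0.481 -0.36   0.308] [-0.763  0.415  0.179  1.329 -0.     0.77 ] 0.08557972291693379 [-0.264 -0.53  -1.702] 
 [[-0.037  0.999  0.004]
 [ 0.999  0.037 -0.004]
 [-0.004  0.004 -1.   ]]
```

View pics/s2.png

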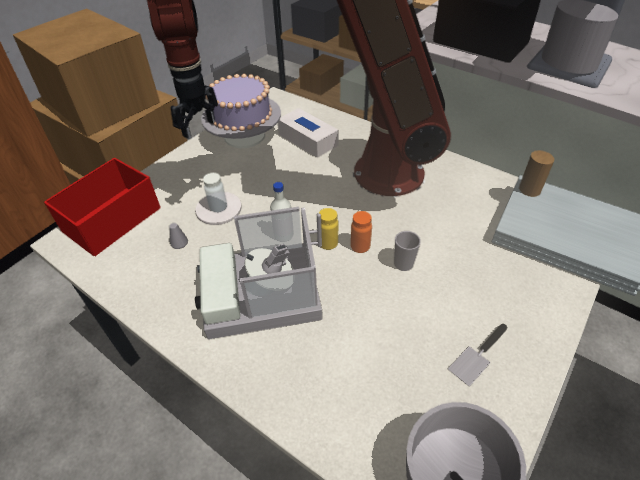

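The jar stands upright in the middle of the board (scene px (214,192)), and the other things haven't moved. Next is the door handle.

```bash
cat > door.py <<'E'
from rel import *
from fit import W
q=np.load('q.npy')
def handle(th,z):
    c,s=np.cos(-th),np.sin(-th);x,y=-38,-180
    return W(q,(-141+c*x-s*y,105+s*x+c*y,z*1000))
if __name__=='__main__':
    P=ctrl.read_state()['ee_pos'];R=ctrl.read_state()['eef_rot']
    for p,a in [((.47,-.22,.30),1.9),((.47,-.06,.30),2.2),((.475,.05,.30),2.377),((.475,.05,.178),2.377)]:
        print(*rel(p,down(a),P,R));P,R=np.array(p),down(a)
    th0=0
    for g in [(.15,.3,.45),(.6,.75,.9),(1.05,1.2,1.35),(1.45,1.55,1.6)]:
        P0=handle(th0,.178);R0=down(2.377-th0)
        for th in g: print(th,handle(th,.178),*rel(handle(th,.178),down(2.377-th),P0,R0))
        th0=th
E
python3 door.py
```

```text
[ 0.6934 -0.0241  0.0186] [-0.0009 -0.0013 -0.1859]
[0.757  0.2586 0.    ] [ 0.     0.    -0.191]
[0.43   0.3439 0.    ] [ 0.      0.     -0.1127]
[0.   0.   0.61] [0. 0. 0.]
0.15 [0.4609 0.0748 0.178 ] [0.1323 0.0386 0.    ] [0.     0.     0.0955]
0.3 [0.4509 0.1005 0.178 ] [0.2574 0.0965 0.    ] [0.    0.    0.191]
0.45 [0.4448 0.1274 0.178 ] [0.3725 0.1724 0.    ] [0.     0.     0.2865]
0.6 [0.4428 0.1548 0.178 ] [0.1323 0.0386 0.    ] [0.     0.     0.0955]
0.75 [0.4449 0.1823 0.178 ] [0.2574 0.0965 0.    ] [0.    0.    0.191]
0.9 [0.4511 0.2092 0.178 ] [0.3725 0.1724 0.    ] [0.     0.     0.2865]
1.05 [0.4613 0.2348 0.178 ] [0.1323 0.0386 0.    ] [0.     0.     0.0955]
1.2 [0.4752 0.2587 0.178 ] [0.2574 0.0965 0.    ] [0.    0.    0.191]
1.35 [0.4924 0.2801 0.178 ] [0.3725 0.1724 0.    ] [0.     0.     0.2865]
1.45 [0.5057 0.2929 0.178 ] [0.0889 0.0235 0.    ] [0.     0.     0.0637]
1.55 [0.5201 0.3043 0.178 ] [0.175  0.0558 0.    ] [0.     0.     0.1273]
1.6 [0.5277 0.3095 0.178 ] [0.2167 0.0751 0.    ] [0.     0.     0.1592]
```

>>> jog_arm --pt "0.18 -0.01 0 0 0 -0.05 1" --pt "0.36 -0.01 0 0 0 -0.1 1" --pt "0.54 -0.02 0 0 0 -0.15 1" --pt "0.69 -0.02 0.02 0 0 -0.19 1" --pt "0.69 -0.02 0.02 0 0 -0.19 1" --pt "0.69 -0.02 0.02 0 0 -0.19 1"

```text
time_s: 10.55
ee_pos: [0.4709, -0.2195, 0.2999]
eef_rot: [[-0.331, 0.943, -0.002], [0.943, 0.331, 0.001], [0.001, -0.001, -1.0]]
force: [0.9, -1.3, -0.4]
gripper_width: 0.0853
finger_force: 0.0
```

>>> jog_arm --pt "0.19 0.06 0 0 0 -0.05 1" --pt "0.38 0.13 0 0 0 -0.1 1" --pt "0.57 0.2 0 0 0 -0.15 1" --pt "0.76 0.26 0 0 0 -0.19 1" --pt "0.76 0.26 0 0 0 -0.19 1" --pt "0.76 0.26 0 0 0 -0.19 1"

```text
time_s: 11.05
ee_pos: [0.4705, -0.0594, 0.3003]
eef_rot: [[-0.594, 0.804, -0.001], [0.804, 0.594, 0.0], [0.001, -0.001, -1.0]]
force: [-0.0, -0.1, 0.5]
gripper_width: 0.0856
finger_force: 0.0
```

>>> jog_arm --pt "0.14 0.12 0 0 0 -0.04 1" --pt "0.28 0.24 0 0 0 -0.08 1" --pt "0.43 0.34 0 0 0 -0.11 1" --pt "0.43 0.34 0 0 0 -0.11 1" --pt "0.43 0.34 0 0 0 -0.11 1"

```text
time_s: 11.47
ee_pos: [0.4747, 0.049, 0.3002]
eef_rot: [[-0.722, 0.692, -0.001], [0.692, 0.722, -0.0], [0.0, -0.001, -1.0]]
force: [0.7, -0.6, 0.4]
gripper_width: 0.0854
finger_force: 0.0
```

Run:
```python
from rel import *
pr();print(*rel((.475,.05,.178),down(2.377)))
```

```text
11.4667 [0.475 0.049 0.3  ] [-0.05   0.176 -0.172  1.224 -0.     0.713] 0.08538932567949796 [ 0.712 -0.626  0.401] 
 [[-0.722  0.692 -0.001]
 [ 0.692  0.722 -0.   ]
 [ 0.    -0.001 -1.   ]]
[0.002 0.005 0.611] [-0.    -0.     0.001]
```

>>> jog_arm --pt "0 0 0.15 0 0 0 1" --pt "0 0 0.3 0 0 0 1" --pt "0 0 0.45 0 0 0 1" --pt "0 0 0.55 0 0 0 1" --pt "0 0 0.61 0 0 0 1" --pt "0 0 0.61 0 0 0 1"

```text
time_s: 11.97
ee_pos: [0.4729, 0.047, 0.1759]
eef_rot: [[-0.719, 0.695, -0.005], [0.695, 0.719, -0.0], [0.003, -0.004, -1.0]]
force: [-0.2, -0.4, -0.2]
gripper_width: 0.0852
finger_force: 0.0
```

>>> jog_arm --pt "0 0 0 0 0 0 -1" --pt "0 0 0 0 0 0 -1" --pt "0 0 0 0 0 0 -1" --pt "0 0 0 0 0 0 -1" --pt "0 0 0 0 0 0 -1" --pt "0 0 0 0 0 0 -1" --pt "0 0 0 0 0 0 -1" --pt "0 0 0 0 0 0 -1" --pt "0 0 0 0 0 0 -1" --pt "0 0 0 0 0 0 -1"

```text
time_s: 12.8
ee_pos: [0.4775, 0.0503, 0.1797]
eef_rot: [[-0.723, 0.691, 0.007], [0.691, 0.723, 0.003], [-0.003, 0.006, -1.0]]
force: [12.8, 6.6, -5.4]
gripper_width: 0.01
finger_force: 58.3
```

>>> jog_arm --pt "0.066 0.015 0 0 0 0.048 -1" --pt "0.13 0.039 0 0 0 0.095 -1" --pt "0.196 0.065 0 0 0 0.143 -1" --pt "0.257 0.096 0 0 0 0.19 -1" --pt "0.317 0.132 0 0 0 0.24 -1" --pt "0.372 0.172 0 0 0 0.286 -1" --pt "0.372 0.172 0 0 0 0.286 -1"

```text
time_s: 13.38
ee_pos: [0.4503, 0.1279, 0.1798]
eef_rot: [[-0.347, 0.938, 0.012], [0.938, 0.347, 0.002], [-0.002, 0.012, -1.0]]
force: [26.0, 3.2, -19.0]
gripper_width: 0.0102
finger_force: 59.0
```

Run:
```python
from door import *
pr();P=handle(.45,.178);print(P)
for th in (.6,.75,.9): print(*rel(handle(th,.178),down(2.377-th)))
```

```text
13.4833 [0.4504 0.1268 0.1798] [ 0.1178  0.2306 -0.4323  0.8962  0.0003  1.3299] 0.010414336885798302 [ 25.6601   3.7184 -18.8487] 
 [[-0.351   0.9363  0.0116]
 [ 0.9364  0.351   0.0017]
 [-0.0025  0.0114 -0.9999]]
[0.4448 0.1274 0.178 ]
[0.1448 0.0135 0.0086] [0.0074 0.001  0.0971]
[0.2697 0.0717 0.009 ] [0.0075 0.0005 0.1926]
[0.3846 0.1479 0.0096] [ 0.0075 -0.0001  0.2881]
```

>>> jog_arm --pt "0.066 0.038 0.01 0 0 0.048 -1" --pt "0.13 0.064 0.01 0 0 0.095 -1" --pt "0.196 0.09 0.01 0 0 0.143 -1" --pt "0.257 0.121 0.01 0 0 0.19 -1" --pt "0.317 0.157 0.01 0 0 0.24 -1" --pt "0.372 0.197 0.01 0 0 0.286 -1" --pt "0.372 0.197 0.01 0 0 0.286 -1"

```text
time_s: 14.07
ee_pos: [0.46, 0.211, 0.1796]
eef_rot: [[0.095, 0.995, 0.01], [0.995, -0.095, 0.001], [0.002, 0.01, -1.0]]
force: [7.8, -1.9, 16.8]
gripper_width: 0.0101
finger_force: 62.6
```

>>> jog_arm --pt "0.066 0.015 0 0 0 0.048 -1" --pt "0.13 0.039 0 0 0 0.095 -1" --pt "0.196 0.065 0 0 0 0.143 -1" --pt "0.257 0.096 0 0 0 0.19 -1" --pt "0.317 0.132 0 0 0 0.24 -1" --pt "0.372 0.172 0 0 0 0.286 -1" --pt "0.372 0.172 0 0 0 0.286 -1"

```text
time_s: 14.65
ee_pos: [0.5033, 0.2795, 0.1796]
eef_rot: [[0.52, 0.854, 0.013], [0.854, -0.52, -0.003], [0.005, 0.012, -1.0]]
force: [15.8, -14.9, 14.9]
gripper_width: 0.0101
finger_force: 62.9
```

Run:
```python
from door import *
pr();print(handle(1.35,.178))
```

```text
14.75 [0.5023 0.2785 0.1796] [ 0.3829  0.4231 -0.15    0.9876 -0.0074  2.4969] 0.010274848397562047 [ 16.346  -15.3626  11.9258] 
 [[ 0.5169  0.856   0.0121]
 [ 0.8561 -0.5169 -0.0031]
 [ 0.0036  0.0119 -0.9999]]
[0.4924 0.2801 0.178 ]
```

>>> jog_arm --pt "0.045 0.03 -0.01 0 0 0.032 -1" --pt "0.089 0.045 -0.01 0 0 0.064 -1" --pt "0.132 0.06 -0.01 0 0 0.095 -1" --pt "0.175 0.08 -0.01 0 0 0.127 -1" --pt "0.217 0.097 -0.01 0 0 0.159 -1" --pt "0.217 0.097 -0.01 0 0 0.159 -1"

```text
time_s: 15.25
ee_pos: [0.5382, 0.3067, 0.1797]
eef_rot: [[0.714, 0.701, 0.005], [0.701, -0.714, -0.002], [0.002, 0.004, -1.0]]
force: [4.8, -8.4, 5.9]
gripper_width: 0.0104
finger_force: 61.2
```

>>> jog_arm --pt "0 0 0 0 0 0 1" --pt "0 0 0 0 0 0 1" --pt "0 0 0 0 0 0 1" --pt "0 0 0 0 0 0 1" --pt "0 0 0 0 0 0 1" --pt "0 0 0 0 0 0 1" --pt "0 0 0 0 0 0 1" --pt "0 0 0 0 0 0 1" --pt "0 0 0 0 0 0 1" --pt "0 0 0 0 0 0 1"

```text
time_s: 16.08
ee_pos: [0.5352, 0.307, 0.1787]
eef_rot: [[0.711, 0.703, -0.0], [0.703, -0.711, 0.0], [-0.0, -0.0, -1.0]]
force: [-0.2, -0.5, -0.1]
gripper_width: 0.0854
finger_force: 0.0
```

>>> jog_arm --pt "0 0 -0.12 0 0 0 1" --pt "0 0 -0.3 0 0 0 1" --pt "0 0 -0.5 0 0 0 1" --pt "0 0 -0.7 0 0 0 1" --pt "0 0 -0.9 0 0 0 1" --pt "0 0 -0.9 0 0 0 1" --pt "0 0 -0.9 0 0 0 1"

```text
time_s: 16.67
ee_pos: [0.5363, 0.3075, 0.3613]
eef_rot: [[0.711, 0.703, 0.005], [0.703, -0.711, 0.002], [0.005, 0.002, -1.0]]
force: [0.2, -0.1, -1.2]
gripper_width: 0.0853
finger_force: 0.0
```

Run:
```python
from rel import *
pr();cap('scene','s3.png');cap('top','t3.png')
b=cv2.imread('pics/s3.png')[175:335,190:400];b=cv2.resize(b,None,fx=3.75,fy=3.75,interpolation=cv2.INTER_CUBIC);cv2.imwrite('pics/c4.png',b)
```

```text
16.6667 [0.536 0.307 0.361] [ 0.402  0.452  0.374  1.487 -0.     2.764] 0.08529423520777259 [ 0.15  -0.064 -1.203] 
 [[ 0.711  0.703  0.005]
 [ 0.703 -0.711  0.002]
 [ 0.005  0.002 -1.   ]]
```

View pics/c4.png

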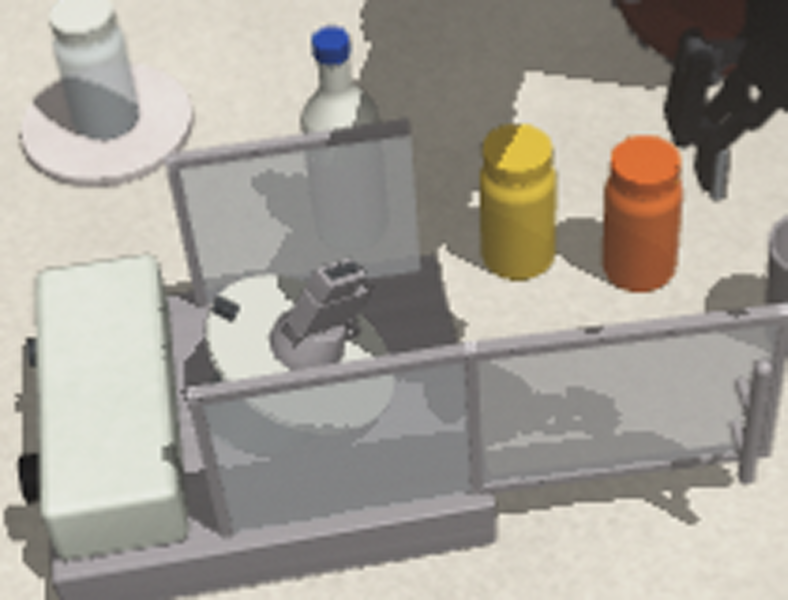

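The door stands about square to the front, and the jar, sanitiser, yellow and orange jars are all in place. Next I measure the lug and mark angles with an overlay.

```bash
sed -i 's/^(t(370,28).*$/]/' fit.py
python3 - <<'E'
from fit import *
q=least_squares(res,np.load('q.npy'),loss='soft_l1').x;print(q,abs(res(q)).max());np.save('q.npy',q)
D=np.array([(.4775,.0503),(.4504,.1268),(.46,.211),(.5023,.2785),(.538,.307)])
h=least_squares(lambda h:np.hypot(*(D-h).T)-.184,[.63,.15]).x;c,n=np.cos(q[2]),np.sin(q[2]);d=h-q[:2]
print('hinge',h,'in filler',c*d[0]+n*d[1],-n*d[0]+c*d[1])
out=[]
for cam,f,(u0,v0) in((T,'top0.png',(335,160)),(S,'s3.png',(238,235))):
    im=cv2.imread('pics/'+f)[v0:v0+60,u0:u0+80];F=5;a=cv2.resize(im,None,fx=F,fy=F,interpolation=cv2.INTER_CUBIC);a=cv2.convertScaleAbs(a,alpha=1.3);b=a.copy()
    for k in range(0,360,30):
        p=[(int((x-u0+.5)*F),int((y-v0+.5)*F)) for x,y in [proj(cam,W(q,noz(np.radians(k),r,12))) for r in(50,67)]]
        cv2.line(b,p[0],p[1],(0,0,255),1);cv2.putText(b,str(k),p[1],0,.35,(255,0,0),1)
    p=[(int((x-u0+.5)*F),int((y-v0+.5)*F)) for x,y in [proj(cam,W(q,noz(0,0,r))) for r in(0,91)]];cv2.line(b,p[0],p[1],(0,255,0),1)
    out.append(np.hstack([a,b]))
cv2.imwrite('pics/c5.png',np.vstack(out))
E
```

```text
[ 0.6557 -0.019  -0.7656] 2.5056302543673894
hinge [0.633  0.1491] in filler -0.13286588793205437 0.10546729697893646
```

View pics/c5.png

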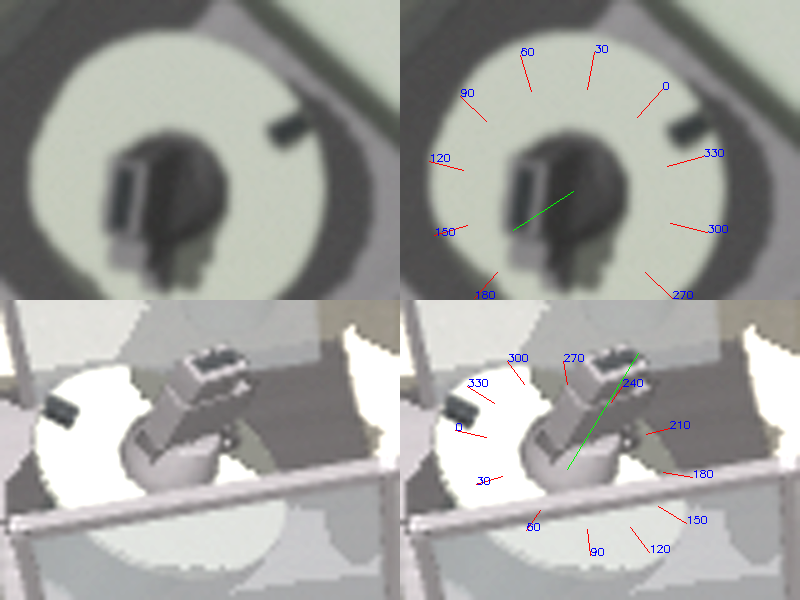

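Run:
```python
from fit import *
q=np.load('q.npy')
def ext(q,cam,h):
    p=np.array([proj(cam,W(q,noz(a,70,h))) for a in np.radians(np.arange(0,360,3))]);return np.r_[p.min(0),p.max(0)]
oT=np.array([340.6,166.2,399.8,226.1]);oS=np.array([244.8,307.9,0,349.2])
def f(z): 
    qq=[z[0],z[1],q[2]];return np.r_[ext(qq,T,z[2])-oT,(ext(qq,S,z[2])-oS)[[0,1,3]]]
for h in(3,6,9): 
    r=least_squares(lambda z:f([*z,h]),q[:2]);print(h,r.x,r.fun)
r=least_squares(f,[*q[:2],6],x_scale=[.01,.01,5]);print(r.x,r.fun)
q2=np.array([*r.x[:2],q[2]])
c,n=np.cos(q[2]),np.sin(q[2]);d=q2-q;print('shift in filler',c*d[0]+n*d[1],-n*d[0]+c*d[1])
h0=r.x[2]
def best(o,hh,rr):
    A=np.radians(np.arange(0,360,1));d=[np.hypot(*(np.array(proj(o[0],W(q2,noz(a,rr,hh))))-o[1:])) for a in A];i=np.argmin(d);return i,round(d[i],2)
tt=lambda u,v:(T,334.9+u/5-.4,159.9+v/5-.4);ss=lambda u,v:(S,237.5+u/5,234.5+v/5)
print('mark',best(tt(290,128),13,58.5),best(ss(62,411),13,58.5))
print('lug',best(ss(231,440),12,50),best(tt(172,285),12,45))
np.save('q2.npy',q2)
```

```text
3 [0.7128 0.0194] [-16.7587 -23.3896 -18.1794 -22.6106  -2.834  -40.7599 -37.3413]
6 [0.7139 0.0189] [-17.0272 -23.7548 -18.3188 -22.8229  -2.846  -41.3123 -37.8415]
9 [0.7149 0.0185] [-17.2964 -24.1211 -18.4584 -23.0356  -2.858  -41.8673 -38.3445]
[   0.6109    0.0561 -265.0471] [ 4.4818  5.1228 -6.4871 -5.2879 -1.7971 -0.3803 -1.5362]
shift in filler -0.08439183138398305 0.02307697753822249
mark (np.int64(342), np.float64(42.84)) (np.int64(40), np.float64(59.61))
lug (np.int64(70), np.float64(46.41)) (np.int64(316), np.float64(15.64))
```

```bash
cat > ring.py <<'E'
from fit import *
q=np.load('q.npy')
def ext(q,cam,h):
    p=np.array([proj(cam,W(q,noz(a,70,h))) for a in np.radians(np.arange(0,360,3))]);return np.r_[p.min(0),p.max(0)]
oT=np.array([340.6,166.2,399.8,226.1]);oS=np.array([244.8,247.9,0,289.2])
def f(z): 
    qq=[z[0],z[1],q[2]];return np.r_[ext(qq,T,z[2])-oT,(ext(qq,S,z[2])-oS)[[0,1,3]]]
for h in(3,6,9): 
    r=least_squares(lambda z:f([*z,h]),q[:2]);print(h,r.x,r.fun)
    q2=np.array([*r.x[:2],q[2]])
    c,n=np.cos(q[2]),np.sin(q[2]);d=q2-q;print('shift in filler',c*d[0]+n*d[1],-n*d[0]+c*d[1])
    if h==6: np.save('q2.npy',q2)
q2=np.load('q2.npy')
def best(o,hh,rr):
    A=np.radians(np.arange(0,360,1));d=[np.hypot(*(np.array(proj(o[0],W(q2,noz(a,rr,hh))))-o[1:])) for a in A];i=np.argmin(d);return i,round(d[i],2)
tt=lambda u,v:(T,334.5+u/5,159.5+v/5);ss=lambda u,v:(S,237.5+u/5,234.5+(v-300)/5)
E
python3 - <<'E'
from ring import *
print('mark',best(tt(290,128),13,58.5),best(ss(62,411),13,58.5))
print('lug',best(ss(231,440),12,50),best(tt(172,285),12,45))
E
```

```text
3 [ 0.6588 -0.021 ] [ 0.2503 -0.0473 -0.1122  0.3766 -0.0851  0.0285  0.4253]
shift in filler 0.003569744167443676 0.0007361517342803058
6 [ 0.66   -0.0213] [-0.0156 -0.4038 -0.2454  0.1732 -0.0936 -0.5015 -0.0561]
shift in filler 0.004686314632046213 0.0012924799983203906
9 [ 0.6612 -0.0217] [-0.2822 -0.7614 -0.3788 -0.0305 -0.1022 -1.0341 -0.54  ]
shift in filler 0.005802670551695691 0.0018468978620577055
mark (np.int64(340), np.float64(1.78)) (np.int64(343), np.float64(0.62))
lug (np.int64(212), np.float64(1.4)) (np.int64(222), np.float64(0.21))
```

```bash
python3 - <<'E' | tail -8
from ring import *
obs2=[(tt(127,197),-10,91),(tt(127,252),17,70),(ss(216,361),-10,91),(ss(238,383),17,70),(ss(231,440),50,12)]
def f(a): return np.concatenate([np.array(proj(o[0],W(q2,noz(a[0],x,h))))-o[1:] for o,x,h in obs2])
for a0 in(180,210,240):
    r=least_squares(f,[np.radians(a0)],loss='soft_l1');print(np.degrees(r.x),r.cost)
print(f(r.x).reshape(-1,2))
E
```

```text
[209.9018] 1.7372124099314143
[209.9018] 1.7372124099248725
[209.9018] 1.7372124099249566
[[-0.7588  0.2747]
 [-0.1859 -0.6455]
 [-0.1741 -0.045 ]
 [-0.0968 -0.9488]
 [ 1.4378 -0.426 ]]
```

```bash
cat > noz.py <<'E'
from rel import *
from fit import W,noz
from scipy.spatial.transform import Slerp
q2=np.load('q2.npy')
def npose(phi,h,extra=0):
    f=np.radians(phi);p=W(q2,noz(0,0,h));b=W(q2,(0,0,0))
    nx=W(q2,noz(f,1000,0))-W(q2,noz(f,0,0));ez=W(q2,noz(0,0,1000))-W(q2,noz(0,0,0))
    return p,np.c_[nx,np.cross(-ez,nx),-ez]
E
python3 - <<'E'
from noz import *
pr();s=ctrl.read_state();P0,R0=s['ee_pos'],s['eef_rot'];P1,R1=npose(210,224)
print(P1,R1,npose(210,64)[0])
sl=Slerp([0,1],Ro.from_matrix([R0,R1]))
P,R=P0,R0
for k in(.5,1):
    p,r=P0+k*(P1-P0)+0,sl(k).as_matrix();print(*rel(p,r,P,R));P,R=p,r
E
```

```text
17.2667 [0.5352 0.307  0.3585] [ 0.4024  0.4543  0.3694  1.4862 -0.      2.7637] 0.08540798337383054 [ 0.3081 -0.8732  0.988 ] 
 [[ 0.7108  0.7034 -0.0003]
 [ 0.7034 -0.7108 -0.0001]
 [-0.0003 -0.0001 -1.    ]]
[0.5573 0.0773 0.2916] [[-0.8944  0.2838  0.3457]
 [ 0.1662  0.9285 -0.3322]
 [-0.4152 -0.2397 -0.8776]] [0.6126 0.0242 0.1512]
[-0.3645  0.447   0.1674] [-0.0985 -0.1656 -0.658 ]
[-0.4986 -0.0899  0.3226] [-0.0985 -0.1656 -0.658 ]
```

>>> jog_arm --pt "-0.05 0.06 0 -0.012 -0.02 -0.075 1" --pt "-0.1 0.12 0 -0.024 -0.04 -0.15 1" --pt "-0.15 0.18 0 -0.036 -0.06 -0.225 1" --pt "-0.2 0.24 0.02 -0.048 -0.08 -0.3 1" --pt "-0.25 0.3 0.05 -0.06 -0.1 -0.38 1" --pt "-0.3 0.36 0.09 -0.07 -0.12 -0.46 1" --pt "-0.36 0.45 0.13 -0.08 -0.14 -0.54 1" --pt "-0.36 0.45 0.17 -0.09 -0.155 -0.61 1" --pt "-0.36 0.45 0.17 -0.1 -0.165 -0.66 1" --pt "-0.36 0.45 0.17 -0.1 -0.165 -0.66 1" --pt "-0.36 0.45 0.17 -0.1 -0.165 -0.66 1"

```text
time_s: 18.18
ee_pos: [0.5472, 0.1927, 0.325]
eef_rot: [[-0.237, 0.968, 0.078], [0.929, 0.25, -0.274], [-0.285, 0.007, -0.959]]
force: [-0.3, -0.4, 0.5]
gripper_width: 0.0855
finger_force: 0.0
```

Run:
```python
from noz import *
pr();print(*rel(*npose(210,224)))
```

```text
18.2833 [0.5476 0.1926 0.3251] [ 0.3617  0.4066  0.1775  1.3666 -0.2878  1.6852] 0.08519897632565622 [ 0.1605 -0.8267  0.2452] 
 [[-0.237   0.9684  0.078 ]
 [ 0.9288  0.2494 -0.274 ]
 [-0.2848  0.0076 -0.9586]]
[-0.499  -0.0978  0.3222] [-0.0964 -0.1648 -0.6584]
```

>>> jog_arm --pt "-0.1 -0.02 0.06 -0.012 -0.02 -0.075 1" --pt "-0.2 -0.04 0.12 -0.024 -0.04 -0.15 1" --pt "-0.3 -0.06 0.18 -0.036 -0.06 -0.225 1" --pt "-0.4 -0.08 0.25 -0.048 -0.08 -0.3 1" --pt "-0.5 -0.1 0.32 -0.06 -0.1 -0.38 1" --pt "-0.5 -0.1 0.32 -0.07 -0.12 -0.46 1" --pt "-0.5 -0.1 0.32 -0.08 -0.14 -0.54 1" --pt "-0.5 -0.1 0.32 -0.09 -0.155 -0.61 1" --pt "-0.5 -0.1 0.32 -0.097 -0.165 -0.66 1" --pt "-0.5 -0.1 0.32 -0.097 -0.165 -0.66 1" --pt "-0.5 -0.1 0.32 -0.097 -0.165 -0.66 1"

```text
time_s: 19.2
ee_pos: [0.5571, 0.0769, 0.2923]
eef_rot: [[-0.894, 0.283, 0.346], [0.165, 0.929, -0.331], [-0.416, -0.239, -0.878]]
force: [1.1, -0.4, -0.7]
gripper_width: 0.0853
finger_force: 0.0
```

Run:
```python
from noz import *
pr();print(*rel(*npose(210,224)));print(*rel(*npose(210,64)))
cap('top','t4.png');cap('scene','s4.png')
```

```text
19.3 [0.5574 0.077  0.2921] [ 0.2248  0.1518 -0.3358  0.7914 -0.4118  0.4037] 0.08523435807040766 [-0.1396  0.7894 -0.4561] 
 [[-0.8947  0.2821  0.3463]
 [ 0.1647  0.929  -0.3314]
 [-0.4152 -0.2395 -0.8776]]
[0.0015 0.002  0.0015] [0.0006 0.0002 0.0009]
[0.0018 0.0013 0.8015] [0.0006 0.0002 0.0009]
```

>>> jog_arm --pt "0 0 0.12 0 0 0 1" --pt "0 0 0.24 0 0 0 1" --pt "0 0 0.36 0 0 0 1" --pt "0 0 0.48 0 0 0 1" --pt "0 0 0.58 0 0 0 1" --pt "0 0 0.67 0 0 0 1" --pt "0 0 0.74 0 0 0 1" --pt "0 0 0.79 0 0 0 1" --pt "0 0 0.8 0 0 0 1" --pt "0 0 0.8 0 0 0 1"

```text
time_s: 20.23
ee_pos: [0.6123, 0.0239, 0.1508]
eef_rot: [[-0.896, 0.279, 0.345], [0.162, 0.929, -0.332], [-0.414, -0.241, -0.878]]
force: [0.2, 0.2, 1.1]
gripper_width: 0.0857
finger_force: 0.0
```

Run:
```python
from noz import *
pr();cap('top','t5.png');cap('scene','s5.png')
a=cv2.imread('pics/s5.png')[175:325,200:400];b=cv2.imread('pics/t5.png')[110:260,290:490]
cv2.imwrite('pics/c6.png',cv2.resize(np.vstack([a,b]),None,fx=2,fy=2,interpolation=cv2.INTER_CUBIC))
```

```text
20.3333 [0.6127 0.0242 0.1521] [ 0.1022  0.3471 -0.4865  0.3959 -0.3736  0.2737] 0.0853845937250746 [-0.216  -0.2837 -0.1764] 
 [[-0.8953  0.2789  0.3473]
 [ 0.1612  0.9297 -0.3313]
 [-0.4153 -0.2406 -0.8773]]
```

View pics/c6.png

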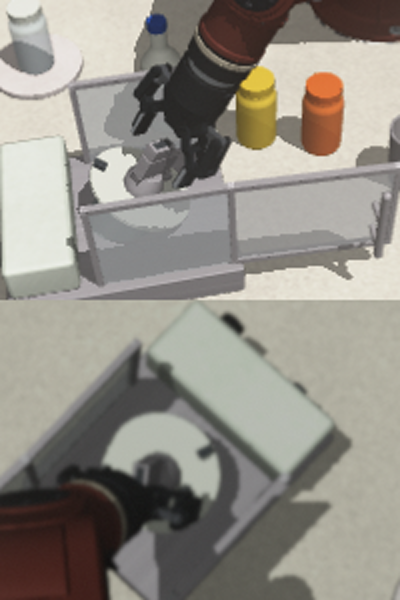

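The blade (scene px about (276,252)) sits between the open fingers, with clear space to both guard walls. Now I close on it.

>>> jog_arm --pt "0 0 0 0 0 0 -1" --pt "0 0 0 0 0 0 -1" --pt "0 0 0 0 0 0 -1" --pt "0 0 0 0 0 0 -1" --pt "0 0 0 0 0 0 -1" --pt "0 0 0 0 0 0 -1" --pt "0 0 0 0 0 0 -1" --pt "0 0 0 0 0 0 -1" --pt "0 0 0 0 0 0 -1" --pt "0 0 0 0 0 0 -1"

```text
time_s: 21.27
ee_pos: [0.6127, 0.0247, 0.1516]
eef_rot: [[-0.896, 0.278, 0.347], [0.161, 0.93, -0.33], [-0.415, -0.24, -0.878]]
force: [-1.7, 5.6, 2.2]
gripper_width: 0.0173
finger_force: 58.9
```

Run:
```python
from noz import *
pr();s=ctrl.read_state();print(s['ft_torque'],s['finger_force'])
for a in(150,): pass
# phi implied by tool x if blade lies flat between pads
R=s['eef_rot'];B=npose(0,0)[1];print('phi',np.degrees(np.arctan2(-R[:,0]@B[:,1],R[:,0]@B[:,0])),'tilt',np.degrees(np.arccos(R[:,2]@B[:,2])))
```

```text
21.3667 [0.6127 0.0247 0.1516] [ 0.1024  0.3474 -0.4871  0.3948 -0.3723  0.2732] 0.017064860855219317 [-0.8294  5.0041  2.2762] 
 [[-0.8956  0.2779  0.3474]
 [ 0.1606  0.9302 -0.33  ]
 [-0.4149 -0.2397 -0.8777]]
[1.2923 0.2544 0.3443] 58.893831968307495
phi -149.68406973583907 tilt 0.16355978697619694
```

>>> jog_arm --pt "0 0 0 0 0 -0.06 -1" --pt "0 0 0 0 0 -0.13 -1" --pt "0 0 0 0 0 -0.2 -1" --pt "0 0 0 0 0 -0.27 -1" --pt "0 0 0 0 0 -0.34 -1" --pt "0 0 0 0 0 -0.41 -1" --pt "0 0 0 0 0 -0.48 -1" --pt "0 0 0 0 0 -0.55 -1" --pt "0 0 0 0 0 -0.62 -1" --pt "0 0 0 0 0 -0.68 -1" --pt "0 0 0 0 0 -0.73 -1" --pt "0 0 0 0 0 -0.73 -1"

```text
time_s: 22.37
ee_pos: [0.6129, 0.0241, 0.1519]
eef_rot: [[-0.62, -0.703, 0.348], [-0.783, 0.526, -0.331], [0.05, -0.478, -0.877]]
force: [-0.1, 3.6, 2.6]
gripper_width: 0.0173
finger_force: 59.2
```

```bash
cat > chk.py <<'E'
from noz import *
pr();s=ctrl.read_state();print(s['ft_torque'],s['finger_force'])
R=s['eef_rot'];B=npose(0,0)[1];print('phi',np.degrees(np.arctan2(-R[:,0]@B[:,1],R[:,0]@B[:,0]))%360,'tilt',np.degrees(np.arccos(R[:,2]@B[:,2])))
E
python3 chk.py
```

```text
22.4667 [0.6129 0.0242 0.1519] [ 0.102   0.3473 -0.4868  0.3947 -0.3735 -0.8709] 0.017396826424817467 [-0.0267  3.4872  3.7679] 
 [[-0.6243 -0.6995  0.3477]
 [-0.7798  0.5313 -0.3312]
 [ 0.0469 -0.4779 -0.8772]]
[ 0.5714 -0.2509  0.3733] 59.232960641384125
phi 275.83900358112066 tilt 0.1355926967221621
```

Turning well: the grip is held and forces are low. On to 342°, which is another −0.735.

>>> jog_arm --pt "0 0 0 0 0 -0.06 -1" --pt "0 0 0 0 0 -0.13 -1" --pt "0 0 0 0 0 -0.2 -1" --pt "0 0 0 0 0 -0.27 -1" --pt "0 0 0 0 0 -0.34 -1" --pt "0 0 0 0 0 -0.41 -1" --pt "0 0 0 0 0 -0.48 -1" --pt "0 0 0 0 0 -0.55 -1" --pt "0 0 0 0 0 -0.62 -1" --pt "0 0 0 0 0 -0.69 -1" --pt "0 0 0 0 0 -0.735 -1" --pt "0 0 0 0 0 -0.735 -1"

```text
time_s: 23.47
ee_pos: [0.6136, 0.0242, 0.1521]
eef_rot: [[0.39, -0.852, 0.349], [-0.8, -0.501, -0.331], [0.457, -0.15, -0.877]]
force: [3.3, 3.7, 2.5]
gripper_width: 0.0175
finger_force: 59.3
```

>>> jog_arm --pt "0 0 0 0 0 0 -1" --pt "0 0 0 0 0 0 -1" --pt "0 0 0 0 0 0 -1" --pt "0 0 0 0 0 0 -1"

```text
time_s: 23.8
ee_pos: [0.6136, 0.0242, 0.1521]
eef_rot: [[0.386, -0.854, 0.349], [-0.802, -0.498, -0.331], [0.456, -0.152, -0.877]]
force: [3.6, 3.7, 2.5]
gripper_width: 0.0171
finger_force: 59.0
```

```bash
python3 chk.py
```

```text
23.9 [0.6136 0.0242 0.1521] [ 0.1019  0.3475 -0.4863  0.3939 -0.3733 -2.0249] 0.01713814835565441 [4.7033 3.4544 2.5181] 
 [[ 0.3863 -0.8539  0.3488]
 [-0.8016 -0.4979 -0.331 ]
 [ 0.4562 -0.1517 -0.8768]]
[ 0.8488 -1.5552  0.8955] 59.01498422026634
phi 341.924765289471 tilt 0.1972019865897224
```

Release, back out along the axis, and look.

>>> jog_arm --pt "0 0 0 0 0 0 1" --pt "0 0 0 0 0 0 1" --pt "0 0 0 0 0 0 1" --pt "0 0 0 0 0 0 1" --pt "0 0 0 0 0 0 1" --pt "0 0 0 0 0 0 1" --pt "0 0 0 0 0 0 1" --pt "0 0 0 0 0 0 1" --pt "0 0 0 0 0 0 1"

```text
time_s: 24.65
ee_pos: [0.6124, 0.024, 0.1514]
eef_rot: [[0.39, -0.853, 0.347], [-0.8, -0.5, -0.331], [0.456, -0.148, -0.878]]
force: [-0.5, 0.2, -0.9]
gripper_width: 0.0853
finger_force: 0.0
```

>>> jog_arm --pt "0 0 -0.1 0 0 0 1" --pt "0 0 -0.22 0 0 0 1" --pt "0 0 -0.36 0 0 0 1" --pt "0 0 -0.5 0 0 0 1" --pt "0 0 -0.65 0 0 0 1" --pt "0 0 -0.8 0 0 0 1" --pt "0 0 -0.95 0 0 0 1" --pt "0 0 -1 0 0 0 1" --pt "0 0 -1 0 0 0 1" --pt "0 0 -1 0 0 0 1"

```text
time_s: 25.48
ee_pos: [0.5433, 0.0904, 0.327]
eef_rot: [[0.39, -0.853, 0.348], [-0.8, -0.501, -0.331], [0.456, -0.149, -0.877]]
force: [0.3, -0.3, -0.8]
gripper_width: 0.0853
finger_force: 0.0
```

Run:
```python
from noz import *
pr();t=cap('top','t6.png')['img'];s=cap('scene','s6.png')['img']
f=lambda im,k:cv2.resize(im,None,fx=k,fy=k,interpolation=cv2.INTER_CUBIC)
a=np.hstack([f(s[235:295,238:318],5),f(t[160:220,335:415],5)])
b=f(s[150:330,180:420],10/6);b=cv2.copyMakeBorder(b,0,0,0,800-b.shape[1],0)
cv2.imwrite('pics/c7.png',np.vstack([a,b])[:600])
```

```text
25.5833 [0.5428 0.0898 0.3255] [ 0.2584  0.1203 -0.2819  0.8926 -0.4214 -1.866 ] 0.08546808477492107 [-0.2567 -0.631   0.3234] 
 [[ 0.3906 -0.8535  0.3449]
 [-0.7998 -0.5002 -0.3319]
 [ 0.4558 -0.1462 -0.878 ]]
```

View pics/c7.png

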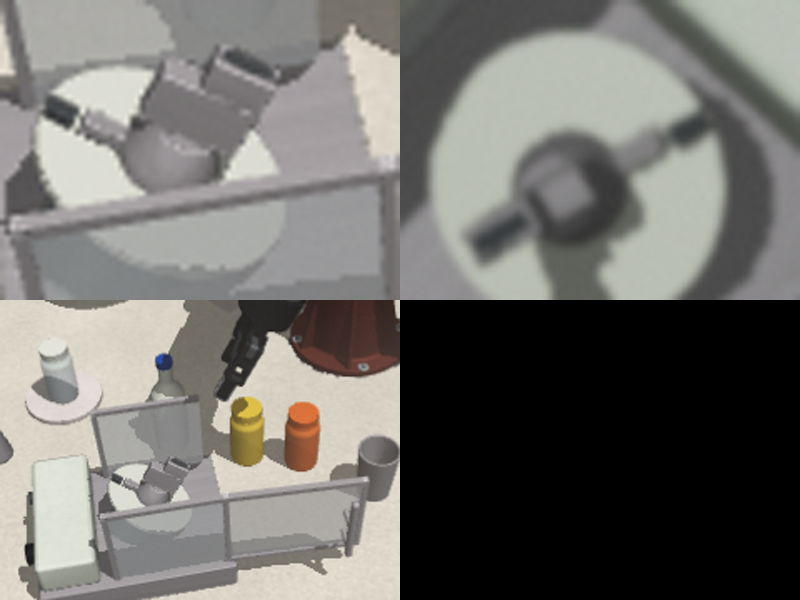

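The lug (top px ≈ (463,190)) lines up end to end with the mark (≈ (473,185)), which hasn't moved. The door is open, the jar stands on the board, and the arm is clear. I'm handing it in.

```bash
python3 -c "
from workcell import ctrl
print(ctrl.close_job())"
```

```text
the job is handed in; nothing more can be done
None
```

I handed the job in at about 26 s of the 72 s allowed: the jar stands on the board, the guard door is open about square, and the nozzle lug points at the mark; no verdict came back.

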